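# Clear the layout corner and hold the try square home in it

## Task

Take the brass slug out of the corner of the layout fixture and put it in the red scrap bin. Then take the try square by its wooden handle, lay it flat on the fixture's bed and press it into the corner until its stock is flush against the blue fence and its blade is flush against the dark fence, and finish while still holding it there by the handle, pressing against both fences. Leave the copper spool, the hammer and the tin where they are.

Things in the scene. Friction and masses are not known exactly. Their poses are not given: they have to be found in the camera images.
- bed: layout fixture, fixed to the bench: an aluminium plate 170 (its x) x 190 (its y) x 10 mm thick, origin at the centre of its underside, z up. Two fences stand 16 mm high above its top (26 mm above the bench) along its -x and -y edges and make one inside right-angled corner; the bed is open towards +x and +y
- corner (a point): the inside corner of the fixture: the point on the bed's top surface (10 mm above the bench) where the inner faces of both fences meet, at (-65, -75, 10) mm in the bed's frame; axes as the bed's
- long_fence: blue fence on the bed, 170 mm long, 20 thick, 16 high, screwed along the bed's -y edge; origin under its centre, axes as the bed's. Its inner face runs along the bed's x through the corner and looks to the bed's +y
- short_fence: dark steel fence on the bed, 170 mm long, 20 thick, 16 high, screwed along the bed's -x edge; origin under its centre, axes as the bed's. Its inner face runs along the bed's y through the corner and looks to the bed's +x
- square: try square, 0.5 kg, loose, flat on the bench, handle up. Dark wooden stock, brass on top, 110 (its x) x 26 (y) x 20 mm high; aluminium blade 30 wide (x), 5 thick, flush with the underside, reaching 130 mm along +y from the stock's -x end. Origin: underside, centre of the 110 x 156 mm outline; z up. Home, its axes match the bed's: stock's -y face on the blue fence, blade's -x edge and stock end on the dark fence
- square_corner (a point): outer corner of the try square at its underside, where the stock's -y face and the -x edge meet: (-55, -78, 0) mm in the square's frame; home, it coincides with point corner
- blade_tip (a point): far end of the blade's -x edge at the underside: (-55, 78, 0) mm in the square's frame; home, it lies against the dark fence
- stock_end (a point): far end of the stock's -y face at the underside: (55, -78, 0) mm in the square's frame; home, it lies against the blue fence
- handle (a point): point in the handle, a light wooden upright rib on the stock, 50 mm long (square's x), 20 thick (square's y, the width to grip), from 20 to 64 mm above the square's underside. The point is 45 mm above the underside, at (-10, -65, 45) mm in the square's frame: 45 and 13 mm from its outer corner. With the square home, fingertips lower than 16 mm above the bed meet the blue fence
- slug: brass round-bar offcut, 30 mm diameter, 50 mm tall, about 0.27 kg, standing upright on the bed close to the blue fence where the square has to go; origin at the centre of its underside
- slug_center (a point): centre of the brass slug, 25 mm above its underside
- bin: red open scrap bin, fixed to the bench, 120 x 120 mm outside, 45 mm high, walls and floor 4 mm; origin at the centre of its underside
- bin_in (a point): centre of the scrap bin's inner floor, 4 mm above the bench
- spool: bystander: copper spool, 64 mm diameter, 32 mm high, standing on the bench between the robot and the bin; origin at the centre of its underside
- hammer: bystander: hammer lying on the bench on the far side of the work; origin under the tool
- tin: bystander: small tin with a paper label, 60 mm diameter, 80 mm high, standing on the far side of the work beyond the bin; origin at the centre of its underside
Not all that is in view belongs to the job. Several things look just like the square: the one meant starts farthest from the robot's base.

How it is judged:
By the outcome, as a careful person would: the job done as asked, in the order asked, and still so for the second after the job is handed in, while the arm keeps its last pose, push and grip.
It also fails if it takes over 61 s, if anything falls off the work surface, if the arm or the gripper's body presses on something with over 40 N, if the wrist force passes 120 N, or if a joint passes its speed limit or range.

## Robot

A 6-joint arm with a two-finger parallel gripper is mounted at the origin on the work surface. World frame = base frame: x ahead of the robot, y to its left, z up, the work surface at z = 0. Lengths are in m, angles in degrees, forces in N, time in s.
With the tool pointing down it reaches from about 0.25 to 0.725 m from the base axis. Payload 9.7 kg.
Tool frame: the origin (TCP) lies midway between the tips of the shut fingers; the grasp point (between the pads) lies 19 mm behind it; z points along the fingers, y is the line along which they close (so a half turn about z gives the same grasp; the last joint's range is limited). The gripper opens to 85 mm and grips with 20 to 120 N. Pads are 22 mm wide; open, the fingers measure 114 mm over their backs; the gripper's body (76 mm by 85 mm) begins 54 mm behind the grasp point. The pads swing forward as they close: fully open they stand 13 mm farther back than shut.
Start: joints at [-66.406, 4.979, 10.078, 95.1, 0, 90], TCP at [0.22, -0.504, 0.231] pointing down, gripper open.
Joint ranges: [-179.16, 179.16], [-48.56, 103.87], [-65.8, 70.77], [-126.05, 130.52], [-82.76, 87.17], [-180, 180]. Speed limits (degrees/s): [127.2, 127.2, 147.25, 180, 180, 180].

## Interface

Orientations are given as [roll, pitch, yaw] about the fixed x, y, z axes, in that order (R = Rz(yaw) Ry(pitch) Rx(roll)).
In Python, from workcell import bot gives the robot as it stands.
- The arm moves only by the shell command python3 -m crank 'ROWS' [FORCE]. ROWS is JSON, a list of rows, each an object with "gripper": the finger opening in mm, from 0 to 85.4; "travel": the shift along the tool's x, y, z in mm, a list of three; "twist": the turn, a rotation vector about the tool's x, y, z in rad, a list of three. In form: [{"gripper": gripper, "travel": [tx, ty, tz], "twist": [rx, ry, rz]}, ...]. A call has 1 to 12 rows; each row shifts and turns the commanded pose from where the row before left it, along the tool's axes as they then stand; what a row does not reach is not made up. A row lasts 1/8 s, in which the tool goes at most 62.5 mm and 10.7 degrees, less where a joint would pass 70% of its speed; a pose out of reach is approached as far as the arm can. A call is refused whole if a number of a shift passes 62.5 or a number of a turn 0.188, either way. A call with a gripper value outside its range is refused whole. The fingers move at their own pace and stop on an object; FORCE is the grip in N (left out, the last holds). Time passes only in rows, so rows that do not move let the fingers close. It gives the time, the measured TCP pose, the force, the opening and the grip force at its end, in the units of the state.
- bot.get_obs(): the state, without advancing time (a new reading comes with each control period).
- bot.camera(name): name is "side" or "top" or "wrist"; returns the picture (384x512x3 uint8, red, green, blue); there is no depth.
- bot.calibration(name): a dict with "vfov" (degrees; the focal length in pixels is half the picture's height over the tangent of half this angle, whatever the lens; pixels are square), "cx", "cy" (the principal point, pixels), "camera_from_world" (4x4, takes a point from world to camera coordinates). Camera axes: x right, y down, z forward; pixel columns grow to the right and rows downward; lengths in m; the calibration is good to about 2 mm. The wrist camera is an equidistant fisheye: a pixel r from the principal point sees the ray r / f radians off the axis. A picture is of the moment at which its call begins: read the wrist's pose just before it. calibration takes no time and is no camera call; for the wrist camera it gives the pose at the moment of the call.
- bot.job_done(): hands the job in; it is judged then, once.
The state is a dict: "time": time; "q": joint angles; "qd": joint speeds; "joint_efforts": joint torques, N m; "ee_pos": TCP position; "tcp_rot": TCP orientation; "wrist_force": force on the tool from outside, world axes, zero at the start; "torque": the same for the moment, N m; "opening": finger opening in m; "grasp_force": force on a finger pad.
Only numpy, scipy, OpenCV 4.12 (cv2) and the standard library are available. Lean on these libraries where they do the work, as an engineer would, in place of code of your own. Each camera call takes 0.05 s, during which the arm holds its last target. There are 200 camera calls.

## Working session

There is one attempt and no reset: what is moved stays moved. The work goes in short steps, Python scripts to look and compute and a shell command to move; the robot and the scene stay as the last step left them, time stands still between calls to the robot, and variables do not carry over. Pictures are saved under pics/ and viewed, at most 10 in all, crops included, and the job is handed in when it is done.

```bash
mkdir -p pics; cat > h.py <<'E'
import numpy as np, cv2
from workcell import bot
def snap(n,f):
    c=bot.calibration(n); im=np.array(bot.camera(n)); cv2.imwrite('pics/'+f,im[:,:,::-1]); np.save('pics/'+f+'.npy',im)
    np.save('pics/'+f+'.cal.npy',c,allow_pickle=True); return im,c
def load(f): return np.load('pics/'+f+'.npy'),np.load('pics/'+f+'.cal.npy',allow_pickle=True).item()
def ray(c,uv,fish=False):
    f=192/np.tan(np.radians(c['vfov'])/2); T=np.array(c['camera_from_world'])
    d=np.array([uv[0]-c['cx'],uv[1]-c['cy']],float)
    if fish:
        r=np.hypot(*d); a=r/f; v=np.r_[d/max(r,1e-9)*np.sin(a),np.cos(a)]
    else: v=np.r_[d/f,1]
    R=T[:3,:3]; return -R.T@T[:3,3],R.T@v
def onz(c,uv,z,fish=False):
    o,d=ray(c,uv,fish); return (o+d*(z-o[2])/d[2]).round(4)
E
python3 - <<'E'
from h import *
for n in('top','side','wrist'):
    im,c=snap(n,n+'0.png'); print(n,c['vfov'],c['cx'],c['cy'],np.array(c['camera_from_world']).round(3).tolist())
a=cv2.imread('pics/top0.png'); cv2.imwrite('pics/top0b.png',cv2.resize(a,(800,600)))
o=bot.get_obs();print(o['time'],o['ee_pos'],o['tcp_rot'],o['opening'],o['wrist_force'])
E
```

```text
top 42.03292727484395 263.6634760044637 192.24460209217807 [[0.023, -1.0, -0.019, -0.007], [-0.996, -0.021, -0.083, 0.544], [0.082, 0.02, -0.996, 1.134], [0.0, 0.0, 0.0, 1.0]]
side 48.85403630792402 254.7519706920291 190.6501856600473 [[-0.862, -0.507, 0.007, 0.454], [-0.341, 0.568, -0.749, 0.242], [0.376, -0.648, -0.663, 0.864], [0.0, 0.0, 0.0, 1.0]]
wrist 65.70646984690485 254.45967640243134 192.51752985388293 [[0.401, -0.916, -0.001, -0.549], [-0.879, -0.385, 0.283, -0.037], [-0.26, -0.113, -0.959, 0.381], [0.0, 0.0, 0.0, 1.0]]
0.15 [ 0.22005405 -0.50386514  0.23074479] [-1.79941226e+02 -1.29072657e-04  2.35910900e+01] 0.08527665295249807 [-0.73414057 -0.33943715  0.22374944]
```

View pics/top0b.png

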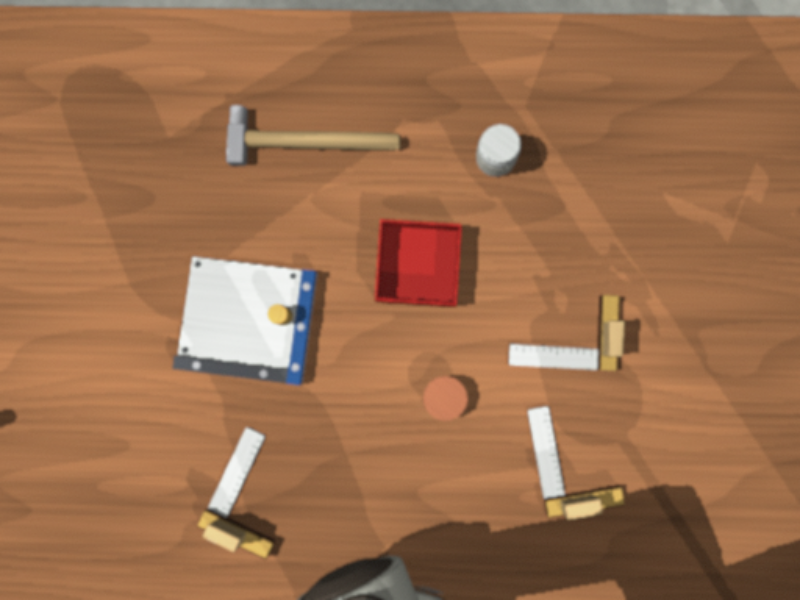

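View pics/side0.png

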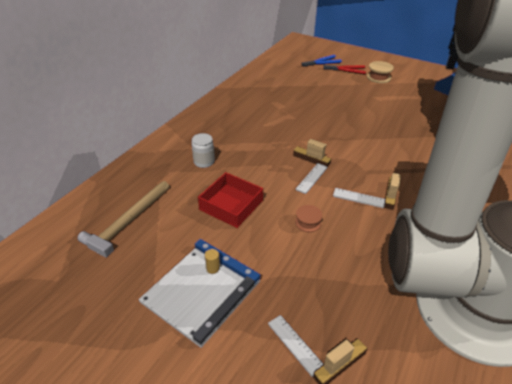

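Top view (800-wide): bed ~(247,318), slug (279,314), bin (419,263), spool (446,397). Three squares have their stocks at (612,333), (585,503) and (237,533). The first looks farthest from the base. Now to measure.

```bash
python3 - <<'E'
from h import *
im,c=load('top0.png'); hsv=cv2.cvtColor(im,cv2.COLOR_RGB2HSV)
s=512/800
def box(x0,y0,x1,y1):
    m=np.zeros(im.shape[:2],np.uint8); m[int(y0*s):int(y1*s),int(x0*s):int(x1*s)]=255; return m
def rect(name,lo,hi,b,z):
    m=cv2.inRange(hsv,lo,hi)&box(*b); cs=cv2.findContours(m,0,2)[0]; k=max(cs,key=cv2.contourArea)
    r=cv2.minAreaRect(k); P=np.array([onz(c,p,z)[:2] for p in cv2.boxPoints(r)])
    e=P-np.roll(P,-1,0); L=np.hypot(*e.T); a=np.degrees(np.arctan2(e[:,1],e[:,0]))%180
    print(name,'ctr',P.mean(0).round(4),'sides',L[:2].round(4),'ang',a[:2].round(1),'area',cv2.contourArea(k),'px',np.round(r[0],1)); return P
rect('blue',(100,120,50),(130,255,255),(270,250,330,400),.026)
rect('dark',(0,0,20),(179,110,110),(165,345,300,390),.026)
rect('bedtop',(0,0,140),(179,60,255),(165,245,320,380),.010)
rect('slug',(15,110,110),(35,255,255),(255,290,305,340),.060)
rect('binrim',(0,180,60),(6,255,255),(360,200,480,320),.045)
rect('bladeA',(0,0,140),(179,60,255),(495,330,605,385),.005)
rect('brassA',(18,130,90),(35,255,255),(590,280,640,380),.020)
rect('handA',(10,60,180),(25,135,255),(590,280,640,380),.064)
rect('spool',(0,90,60),(12,190,255),(415,370,475,425),.032)
a=cv2.imread('pics/top0.png'); t=np.hstack([cv2.resize(a[150:255,105:215],None,fx=3.6,fy=3.6,interpolation=2),cv2.resize(a[170:275,315:425],None,fx=3.6,fy=3.6,interpolation=2)]);cv2.imwrite('pics/z.png',t); print(t.shape)
E
```

```text
blue ctr [0.5015 0.1674] sides [0.1656 0.0209] ang [173.1  82.3] area 383.0 px [192.8 209.1]
dark ctr [0.4359 0.2534] sides [0.0193 0.1308] ang [175.5  84.3] area 356.5 px [154.6 236.6]
bedtop ctr [0.5225 0.2647] sides [0.1528 0.1719] ang [175.   83.6] area 4271.5 px [153.  199.6]
slug ctr [0.518 0.196] sides [0.0247 0.027 ] ang [ 2.1 91.3] area 105.5 px [178.  200.5]
binrim ctr [ 0.5982 -0.0029] sides [0.1209 0.119 ] ang [178.   87.5] area 2612.5 px [267.5 167.8]
bladeA ctr [ 0.4662 -0.2062] sides [0.0323 0.1326] ang [177.2  87.8] area 723.0 px [353.7 228. ]
brassA ctr [ 0.5323 -0.2878] sides [0.0253 0.0508] ang [91.1  0.1] area 155.0 px [390.5 200. ]
handA ctr [ 0.4942 -0.2842] sides [0.0241 0.0533] ang [96.7  5.4] area 169.5 px [393.5 215.8]
spool ctr [ 0.4019 -0.0435] sides [0.0904 0.0714] ang [103.8  13.5] area 751.5 px [283.5 254.7]
(378, 792, 3)
```

View pics/z.png

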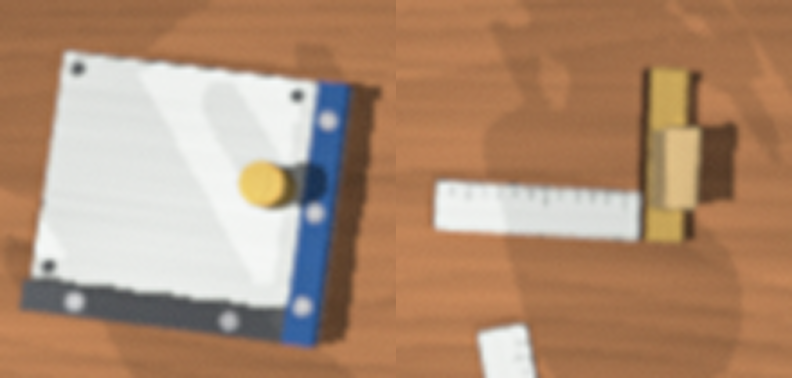

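The crops confirm bed yaw ≈ -6° and square yaw ≈ -2°. The target square at (0.50,-0.28) is the one farthest from the base. I'll rotate to yaw -6° and head for the slug.

```bash
cat >> h.py <<'E'
from scipy.spatial.transform import Rotation as Ro
def togo(p,yaw):
    o=bot.get_obs(); R=Ro.from_euler('xyz',o['tcp_rot'],degrees=True); 
    G=Ro.from_euler('xyz',[180,0,yaw],degrees=True)
    print('t',o['time'],'pos',np.round(o['ee_pos'],4),'rot',np.round(o['tcp_rot'],2),'F',np.round(o['wrist_force'],1),'open',round(o['opening'],4),'grip',np.round(o['grasp_force'],1))
    print('travel mm now',(R.inv().apply(np.array(p)-o['ee_pos'])*1000).round(1),'after turn',(G.inv().apply(np.array(p)-o['ee_pos'])*1000).round(1),'twist',(R.inv()*G).as_rotvec().round(4))
E
python3 -m crank '[{"gripper":85,"travel":[0,0,0],"twist":[0,0,0.172]},{"gripper":85,"travel":[0,0,0],"twist":[0,0,0.172]},{"gripper":85,"travel":[0,0,0],"twist":[0,0,0.172]},{"gripper":85,"travel":[17,-56,0],"twist":[0,0,0]},{"gripper":85,"travel":[17,-56,0],"twist":[0,0,0]},{"gripper":85,"travel":[17,-56,0],"twist":[0,0,0]},{"gripper":85,"travel":[17,-56,0],"twist":[0,0,0]},{"gripper":85,"travel":[17,-56,0],"twist":[0,0,0]},{"gripper":85,"travel":[17,-56,0],"twist":[0,0,0]},{"gripper":85,"travel":[17,-56,0],"twist":[0,0,0]},{"gripper":85,"travel":[17,-56,0],"twist":[0,0,0]},{"gripper":85,"travel":[17,-56,0],"twist":[0,0,0]}]'
python3 -c "
from h import *
togo([.518,.196,.15],-6)"
```

```text
time: 1.65
ee_pos: [0.4237, -0.0314, 0.2313]
tcp_rot: [-179.3, -0.0, -4.7]
wrist_force: [1.9, -0.9, 0.4]
opening: 0.0847
grasp_force: 0.0
t 1.65 pos [ 0.4237 -0.0314  0.2313] rot [-1.7933e+02 -1.0000e-02 -4.6900e+00] F [ 1.9 -0.9  0.4] open 0.0847 grip 0.0
travel mm now [  75.3 -233.4   84.1] after turn [  70.  -236.    81.3] twist [-0.0116 -0.0001  0.0228]
```

```bash

python3 -m crank '[{"gripper":85,"travel":[17,-56,5],"twist":[0,0,0]},{"gripper":85,"travel":[17,-56,5],"twist":[0,0,0]},{"gripper":85,"travel":[17,-56,10],"twist":[0,0,0]},{"gripper":85,"travel":[13,-50,10],"twist":[0,0,0]},{"gripper":85,"travel":[0,0,0],"twist":[0,0,0]},{"gripper":85,"travel":[0,0,0],"twist":[0,0,0]},{"gripper":85,"travel":[0,0,0],"twist":[0,0,0]}]'
python3 - <<'E'
from h import *
togo([.518,.196,.15],-6); snap('wrist','w1.png')
E
```

```text
time: 2.52
ee_pos: [0.4941, 0.0636, 0.2117]
tcp_rot: [-174.2, 0.1, 4.1]
wrist_force: [-0.2, -0.7, 0.7]
opening: 0.0849
grasp_force: 0.0
t 2.525 pos [0.4941 0.0636 0.2117] rot [-1.7423e+02  7.0000e-02  4.1000e+00] F [-0.2 -0.7  0.7] open 0.0849 grip 0.0
travel mm now [  33.3 -123.5   74.5] after turn [   9.9 -134.2   61.7] twist [-0.1003  0.0101  0.176 ]
```

View pics/w1.png

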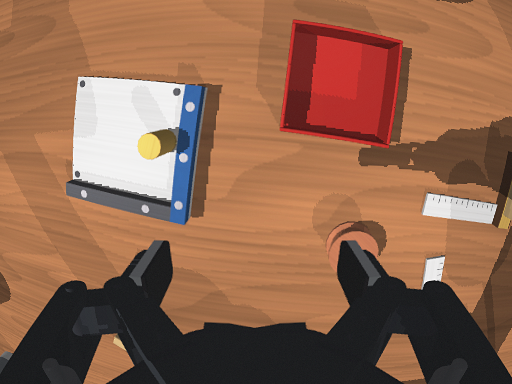

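```bash
python3 - <<'E'
from h import *
print(bot.get_obs()['q'],bot.get_obs()['qd'])
im,c=load('w1.png')
# close-by measures
hsv=cv2.cvtColor(im,cv2.COLOR_RGB2HSV)
m=cv2.inRange(hsv,(20,110,130),(35,255,255)); m[:,250:]=0; m[220:]=0
k=max(cv2.findContours(m,0,2)[0],key=cv2.contourArea); print(cv2.boundingRect(k))
print('slug top',onz(c,(148,144),.06,True),'corner top outer fence',onz(c,(187,224),.026,True),'blue far',onz(c,(207,87),.026,True))
for p in [(199,86),(184,87)]: print(onz(c,p,.026,True))
print('corner inner',onz(c,(172,201),.026,True))
E
```

```text
[ 4.03576565e+00 -2.54204912e+00  9.01038899e-02  9.27031707e+01
  5.77230615e+00  1.79943878e+02] [ 0.0624442   0.01239707  0.10935385 -0.02923514  0.13692135 -0.03108424]
(138, 133, 23, 26)
slug top [0.5205 0.1983 0.06  ] corner top outer fence [0.4173 0.1632 0.026 ] blue far [0.5846 0.1433 0.026 ]
[0.5855 0.1528 0.026 ]
[0.5841 0.1707 0.026 ]
corner inner [0.4457 0.1828 0.026 ]
```

q6 hit its range limit (yaw = q1 − q6 + 180), so I'll use the half-turn equivalent, yaw 174°, which works for both jobs. The wrist view puts the slug top at (0.5205,0.198), within 2–3 mm of the top view.

```bash

python3 -m crank '[{"gripper":85,"travel":[0,0,0],"twist":[-0.1,0.01,-0.1]},{"gripper":85,"travel":[0,0,0],"twist":[0,0,-0.186]},{"gripper":85,"travel":[0,0,0],"twist":[0,0,-0.186]},{"gripper":85,"travel":[0,0,0],"twist":[0,0,-0.186]},{"gripper":85,"travel":[0,0,0],"twist":[0,0,-0.186]},{"gripper":85,"travel":[0,0,0],"twist":[0,0,-0.186]},{"gripper":85,"travel":[0,0,0],"twist":[0,0,-0.186]},{"gripper":85,"travel":[0,0,0],"twist":[0,0,-0.186]},{"gripper":85,"travel":[0,0,0],"twist":[0,0,-0.186]},{"gripper":85,"travel":[0,0,0],"twist":[0,0,-0.186]},{"gripper":85,"travel":[0,0,0],"twist":[0,0,-0.186]},{"gripper":85,"travel":[0,0,0],"twist":[0,0,-0.186]}]' >/dev/null
python3 -m crank '[{"gripper":85,"travel":[0,0,0],"twist":[0,0,-0.186]},{"gripper":85,"travel":[0,0,0],"twist":[0,0,-0.186]},{"gripper":85,"travel":[0,0,0],"twist":[0,0,-0.186]},{"gripper":85,"travel":[0,0,0],"twist":[0,0,-0.186]},{"gripper":85,"travel":[0,0,0],"twist":[0,0,0]}]' >/dev/null
python3 -c "
from h import *
togo([.519,.197,.12],174)"
```

```text
t 4.7 pos [0.4943 0.0637 0.2116] rot [179.72   0.74 169.57] F [-0.3  0.6 -0.4] open 0.0853 grip 0.0
travel mm now [  1.  135.1  92.3] after turn [-10.7 135.1  91.6] twist [ 0.0044  0.0131 -0.0772]
```

```bash

python3 -m crank '[{"gripper":85,"travel":[0,0,0],"twist":[0.004,0.013,-0.077]},{"gripper":85,"travel":[-3,45,10],"twist":[0,0,0]},{"gripper":85,"travel":[-4,45,30],"twist":[0,0,0]},{"gripper":85,"travel":[-4,45,30],"twist":[0,0,0]},{"gripper":85,"travel":[0,0,0],"twist":[0,0,0]},{"gripper":85,"travel":[0,0,0],"twist":[0,0,0]}]' >/dev/null
python3 - <<'E'
from h import *
togo([.519,.197,.12],174); snap('wrist','w2.png')
E
```

```text
t 5.45 pos [0.5191 0.1969 0.1418] rot [ 1.7999e+02 -2.0000e-02  1.7395e+02] F [ 0.2 -0.9  0.5] open 0.0852 grip 0.0
travel mm now [ 0.1  0.1 21.8] after turn [ 0.1  0.1 21.8] twist [ 0.0001 -0.0003 -0.0008]
```

View pics/w2.png

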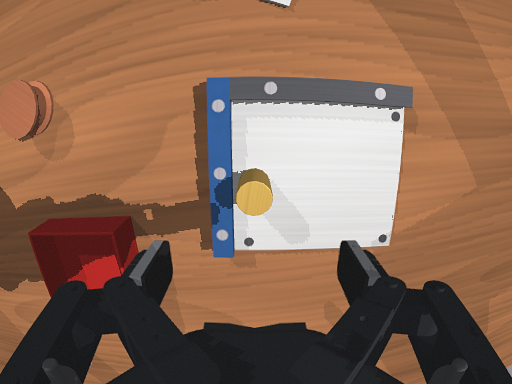

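The slug top is at (255,198), the blue fence's inner edge runs x≈231–234, and the dark fence's inner edge runs from (232,103) to (410,108).

```bash
python3 - <<'E'
from h import *
im,c=load('w2.png'); hsv=cv2.cvtColor(im,cv2.COLOR_RGB2HSV)
m=cv2.inRange(hsv,(18,90,170),(35,255,255)); m[:,300:]=0;m[240:]=0;m[:,:225]=0
k=max(cv2.findContours(m,0,2)[0],key=cv2.contourArea); r=cv2.minEnclosingCircle(k); print(r,cv2.boundingRect(k)); s=onz(c,r[0],.06,True); print('slug',s)
b=cv2.inRange(hsv,(100,120,90),(130,255,255)); g=cv2.inRange(hsv,(0,0,30),(179,110,115))
# fit edges in world: blue inner(right) edge, top z .026 ; bed/dark boundary is fence foot or top? camera sees inner face if looking from +x
P=[];Q=[]
for y in range(110,165,3):
    x=np.where(b[y,200:245])[0].max()+200.5+.0; P.append(onz(c,(x+.5,y),.026,True)[:2])
for y in range(225,250,3):
    x=np.where(b[y,200:245])[0].max()+200.5; P.append(onz(c,(x+.5,y),.026,True)[:2])
for x in range(245,395,5):
    col=im[80:125,x].astype(int).mean(1); w=np.where(col>150)[0]; y=w[w>5].min()+80
    Q.append(onz(c,(x,y),.010,True)[:2])
def line(A):
    v=cv2.fitLine(np.float32(A),cv2.DIST_HUBER,0,1e-5,1e-5).ravel(); return v[2:],v[:2],np.degrees(np.arctan2(v[1],v[0]))
p,d,a=line(P);q,e,a2=line(Q);print('blue ang',a,'dark ang',a2)
t=np.linalg.solve(np.c_[d,-e],q-p); print('corner',p+d*t[0])
n=np.array([-d[1],d[0]]); print('slug to blue face',n@(s[:2]-p))
print(im[95:112,300].mean(1).round(),im[205:,:][0,222:242].tolist()[::3])
E
```

```text
((253.958740234375, 198.20297241210938), 18.17536163330078) (236, 181, 37, 35)
slug [0.5188 0.1974 0.06  ]
blue ang -5.791096 dark ang 84.48186
corner [0.44188738 0.18531376]
slug to blue face 0.01978516441917505
[ 95.  93.  93.  96.  96.  69. 104. 162. 233. 228. 224. 225. 225. 223.
 224. 225. 225.] [[33, 54, 84], [33, 55, 85], [34, 56, 87], [32, 56, 86], [223, 222, 221], [203, 183, 146], [216, 177, 93]]
```

```bash

python3 -m crank '[{"gripper":85,"travel":[0,0,40],"twist":[0,0,0]},{"gripper":85,"travel":[0,0,38],"twist":[0,0,0]},{"gripper":85,"travel":[0,0,30],"twist":[0,0,0]},{"gripper":85,"travel":[0,0,0],"twist":[0,0,0]},{"gripper":25,"travel":[0,0,0],"twist":[0,0,0]},{"gripper":25,"travel":[0,0,0],"twist":[0,0,0]},{"gripper":25,"travel":[0,0,0],"twist":[0,0,0]},{"gripper":25,"travel":[0,0,0],"twist":[0,0,0]},{"gripper":25,"travel":[0,0,0],"twist":[0,0,0]},{"gripper":25,"travel":[0,0,0],"twist":[0,0,0]}]' 50
python3 -c "
from h import *
togo([.598,-.003,.16],174)"
```

```text
time: 6.75
ee_pos: [0.5197, 0.1975, 0.0346]
tcp_rot: [179.9, 0.1, 174.1]
wrist_force: [-1.4, -0.6, 6.1]
opening: 0.0286
grasp_force: 49.1
t 6.75 pos [0.5197 0.1975 0.0346] rot [1.7994e+02 8.0000e-02 1.7410e+02] F [-1.4 -0.6  6.1] open 0.0286 grip 49.1
travel mm now [ -98.6 -191.3 -125.4] after turn [ -98.8 -191.3 -125.4] twist [0.0011 0.0014 0.0017]
```

```bash

python3 -m crank '[{"gripper":25,"travel":[0,0,-30],"twist":[0,0,0]},{"gripper":25,"travel":[0,0,-40],"twist":[0,0,0]},{"gripper":25,"travel":[-5,-10,-30],"twist":[0,0,0]},{"gripper":25,"travel":[-24,-45,0],"twist":[0,0,0]},{"gripper":25,"travel":[-24,-45,0],"twist":[0,0,0]},{"gripper":25,"travel":[-24,-46,0],"twist":[0,0,0]},{"gripper":25,"travel":[-22,-45,0],"twist":[0,0,0]},{"gripper":25,"travel":[0,0,0],"twist":[0,0,0]},{"gripper":25,"travel":[0,0,0],"twist":[0,0,0]}]'
python3 - <<'E'
from h import *
togo([.598,-.003,.040],174); snap('wrist','w3.png')
E
```

```text
time: 7.88
ee_pos: [0.5977, -0.0028, 0.1329]
tcp_rot: [180.0, -0.1, 174.1]
wrist_force: [-0.2, 1.4, -1.7]
opening: 0.0286
grasp_force: 50.0
t 7.875 pos [ 0.5977 -0.0028  0.1329] rot [ 1.7997e+02 -8.0000e-02  1.7407e+02] F [-0.2  1.4 -1.7] open 0.0286 grip 50.0
travel mm now [-0.5 -0.3 92.9] after turn [-0.3 -0.2 92.9] twist [ 0.0006 -0.0013  0.0012]
```

View pics/w3.png

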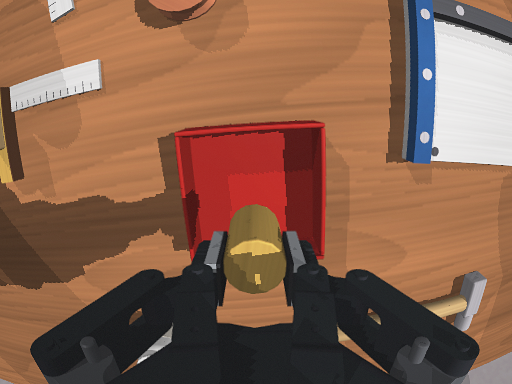

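The slug (255,250) is held upright over the bin. I'll lower it, release with a partial opening and lift.

```bash

python3 -m crank '[{"gripper":25,"travel":[0,0,35],"twist":[0,0,0]},{"gripper":25,"travel":[0,0,35],"twist":[0,0,0]},{"gripper":25,"travel":[0,0,22],"twist":[0,0,0]},{"gripper":25,"travel":[0,0,0],"twist":[0,0,0]},{"gripper":50,"travel":[0,0,0],"twist":[0,0,0]},{"gripper":50,"travel":[0,0,0],"twist":[0,0,0]},{"gripper":50,"travel":[0,0,0],"twist":[0,0,0]},{"gripper":50,"travel":[0,0,-30],"twist":[0,0,0]},{"gripper":50,"travel":[0,0,-40],"twist":[0,0,0]},{"gripper":50,"travel":[0,0,-40],"twist":[0,0,0]},{"gripper":85,"travel":[0,0,-10],"twist":[0,0,0]},{"gripper":85,"travel":[0,0,0],"twist":[0,0,0]}]'
python3 - <<'E'
from h import *
togo([.494,-.284,.16],178)
im,c=snap('wrist','w4.png'); cv2.imwrite('pics/w4c.png',im[60:320,100:420,::-1])
E
```

```text
time: 9.43
ee_pos: [0.5983, -0.003, 0.1618]
tcp_rot: [180.0, 0.1, 174.1]
wrist_force: [0.8, -0.1, -0.4]
opening: 0.0838
grasp_force: 0.0
t 9.425 pos [ 0.5983 -0.003   0.1618] rot [1.7997e+02 5.0000e-02 1.7409e+02] F [ 0.8 -0.1 -0.4] open 0.0838 grip 0.0
travel mm now [  74.9 -290.3    1.6] after turn [  94.5 -284.5    1.8] twist [ 0.0004  0.0009 -0.0682]
```

View pics/w4c.png

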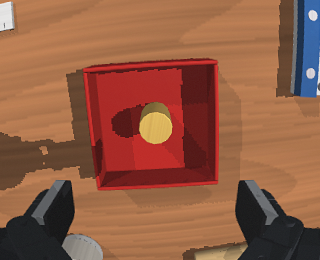

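The slug is standing in the bin. Next, the square's handle.

```bash

python3 -m crank '[{"gripper":85,"travel":[0,0,0],"twist":[0,0,-0.068]},{"gripper":85,"travel":[16,-47,0],"twist":[0,0,0]},{"gripper":85,"travel":[16,-47,0],"twist":[0,0,0]},{"gripper":85,"travel":[16,-47,0],"twist":[0,0,0]},{"gripper":85,"travel":[16,-47,0],"twist":[0,0,0]},{"gripper":85,"travel":[15,-48,0],"twist":[0,0,0]},{"gripper":85,"travel":[15,-48,0],"twist":[0,0,0]},{"gripper":85,"travel":[0,0,0],"twist":[0,0,0]},{"gripper":85,"travel":[0,0,0],"twist":[0,0,0]}]'
python3 - <<'E'
from h import *
togo([.494,-.284,.16],178); snap('wrist','w5.png')
E
```

```text
time: 10.6
ee_pos: [0.4937, -0.2832, 0.1599]
tcp_rot: [179.9, -0.1, 178.0]
wrist_force: [-0.4, 0.1, -0.3]
opening: 0.0846
grasp_force: 0.0
t 10.6 pos [ 0.4937 -0.2832  0.1599] rot [ 1.7991e+02 -1.2000e-01  1.7796e+02] F [-0.4  0.1 -0.3] open 0.0846 grip 0.0
travel mm now [-0.4 -0.8 -0.1] after turn [-0.4 -0.8 -0.1] twist [ 0.0016 -0.0021 -0.0008]
```

View pics/w5.png

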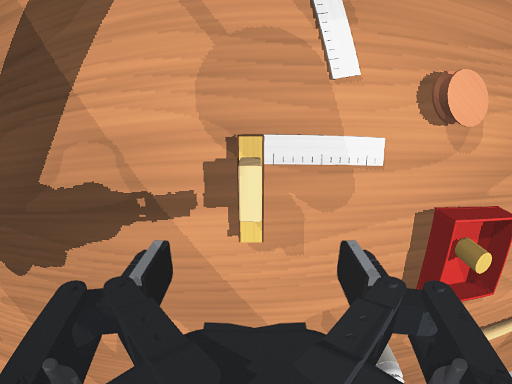

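The handle top spans (240,165)–(261,221), and the blade's -x edge runs (264,134)–(385,138).

```bash
python3 - <<'E'
from h import *
im,c=load('w5.png')
H=np.array([onz(c,p,.064,True)[:2] for p in [(240,165),(261,165),(261,222),(240,222)]]); print(H.tolist(),'handle ctr',H.mean(0))
a,b=onz(c,(264,134),.005,True),onz(c,(385,138),.005,True); print('blade',a,b,np.degrees(np.arctan2(*(b-a)[1::-1])))
S=[onz(c,p,.02,True) for p in [(238,135),(238,242)]]; print('stock -y edge',S,np.linalg.norm(S[1]-S[0]),np.degrees(np.arctan2(*(S[1]-S[0])[1::-1])))
togo([*H.mean(0),.036],178)
E
```

```text
[[0.4686, -0.2933], [0.4693, -0.276], [0.5196, -0.2774], [0.519, -0.2957]] handle ctr [ 0.494125 -0.2856  ]
blade [ 0.4491 -0.271   0.005 ] [ 0.4539 -0.1403  0.005 ] 87.89673911722728
stock -y edge [array([ 0.4478, -0.2963,  0.02  ]), array([ 0.5597, -0.3019,  0.02  ])] 0.11204003748660565 -2.8649589691798107
t 10.65 pos [ 0.494  -0.2827  0.1602] rot [ 1.7993e+02 -1.0000e-01  1.7802e+02] F [0.1 0.8 0.1] open 0.0849 grip 0.0
travel mm now [ -0.4  -3.  124.2] after turn [ -0.2  -2.9 124.2] twist [ 0.0013 -0.0017  0.0003]
```

```bash

python3 -m crank '[{"gripper":85,"travel":[0,-3,45],"twist":[0,0,0]},{"gripper":85,"travel":[0,0,45],"twist":[0,0,0]},{"gripper":85,"travel":[0,0,30],"twist":[0,0,0]},{"gripper":85,"travel":[0,0,13],"twist":[0,0,0]},{"gripper":85,"travel":[0,0,0],"twist":[0,0,0]},{"gripper":12,"travel":[0,0,0],"twist":[0,0,0]},{"gripper":12,"travel":[0,0,0],"twist":[0,0,0]},{"gripper":12,"travel":[0,0,0],"twist":[0,0,0]},{"gripper":12,"travel":[0,0,0],"twist":[0,0,0]},{"gripper":12,"travel":[0,0,0],"twist":[0,0,0]},{"gripper":12,"travel":[0,0,0],"twist":[0,0,0]},{"gripper":12,"travel":[0,0,0],"twist":[0,0,0]}]' 110
python3 -m crank '[{"gripper":12,"travel":[0,0,-20],"twist":[0,0,0]},{"gripper":12,"travel":[0,0,-40],"twist":[0,0,0]},{"gripper":12,"travel":[0,0,-50],"twist":[0,0,0]},{"gripper":12,"travel":[0,0,-30],"twist":[0,0,0]},{"gripper":12,"travel":[0,0,0],"twist":[0,0,0]},{"gripper":12,"travel":[0,0,0],"twist":[0,0,0]}]'
```

```text
time: 12.15
ee_pos: [0.4942, -0.2867, 0.0289]
tcp_rot: [-180.0, 0.0, 178.0]
wrist_force: [-1.3, -0.0, 5.1]
opening: 0.0185
grasp_force: 108.7
time: 12.9
ee_pos: [0.4934, -0.2862, 0.1659]
tcp_rot: [179.9, -0.2, 178.0]
wrist_force: [0.5, 0.6, -4.4]
opening: 0.0186
grasp_force: 108.2
```

```bash

python3 -m crank '[{"gripper":12,"travel":[0,0,0],"twist":[0,0,0.063]},{"gripper":12,"travel":[0,0,0],"twist":[0,0,0]}]' >/dev/null
python3 -c "
from h import *
togo([.5045,.2072,.12],174.35)"
```

```text
t 13.15 pos [ 0.4933 -0.2861  0.1659] rot [179.9  -0.2 174.4] F [-0.   0.4 -4.4] open 0.0186 grip 108.1
travel mm now [ 36.8 491.9  46.9] after turn [ 37.4 492.   45.9] twist [ 0.0017 -0.0034  0.0009]
```

```bash

python3 -m crank '[{"gripper":12,"travel":[2,20,0],"twist":[0.002,-0.003,0]},{"gripper":12,"travel":[4,44,0],"twist":[0,0,0]},{"gripper":12,"travel":[4,54,0],"twist":[0,0,0]},{"gripper":12,"travel":[4,54,0],"twist":[0,0,0]},{"gripper":12,"travel":[4,54,0],"twist":[0,0,0]},{"gripper":12,"travel":[4,54,0],"twist":[0,0,0]},{"gripper":12,"travel":[4,54,0],"twist":[0,0,0]},{"gripper":12,"travel":[4,54,0],"twist":[0,0,0]},{"gripper":12,"travel":[4,54,0],"twist":[0,0,0]},{"gripper":12,"travel":[3,35,20],"twist":[0,0,0]},{"gripper":12,"travel":[0,15,25],"twist":[0,0,0]},{"gripper":12,"travel":[0,0,0],"twist":[0,0,0]}]'  >/dev/null
python3 -m crank '[{"gripper":12,"travel":[0,0,0],"twist":[0,0,0]},{"gripper":12,"travel":[0,0,0],"twist":[0,0,0]}]'  >/dev/null
python3 - <<'E'
from h import *
togo([.5045,.2072,.041],174.35); snap('wrist','w6.png')
E
```

```text
t 14.9 pos [0.5058 0.2063 0.1235] rot [-179.94    0.23  174.35] F [-0.1 -0.3 -3.3] open 0.0185 grip 108.4
travel mm now [ 1.7  0.9 82.5] after turn [ 1.3  0.8 82.5] twist [-0.001  0.004 -0.   ]
```

View pics/w6.png

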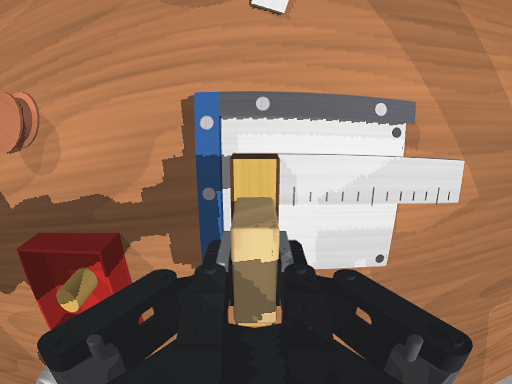

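The square is level in the grip, with its blade from (278,157) to (464,182), clear of both fences. Lowering onto the bed.

```bash

python3 -m crank '[{"gripper":12,"travel":[0,0,30],"twist":[-0.001,0.004,0]},{"gripper":12,"travel":[0,0,30],"twist":[0,0,0]},{"gripper":12,"travel":[0,0,15],"twist":[0,0,0]},{"gripper":12,"travel":[0,0,4],"twist":[0,0,0]},{"gripper":12,"travel":[0,0,0],"twist":[0,0,0]},{"gripper":12,"travel":[0,0,0],"twist":[0,0,0]}]'
python3 -m crank '[{"gripper":12,"travel":[0,0,2],"twist":[0,0,0]},{"gripper":12,"travel":[0,0,0],"twist":[0,0,0]},{"gripper":12,"travel":[0,0,0],"twist":[0,0,0]}]'
python3 -m crank '[{"gripper":12,"travel":[0,0,2],"twist":[0,0,0]},{"gripper":12,"travel":[0,0,0],"twist":[0,0,0]},{"gripper":12,"travel":[0,0,0],"twist":[0,0,0]}]'
```

```text
time: 15.7
ee_pos: [0.5061, 0.2068, 0.0445]
tcp_rot: [180.0, 0.0, 174.4]
wrist_force: [0.0, -0.9, -3.6]
opening: 0.0187
grasp_force: 108.2
time: 16.08
ee_pos: [0.5054, 0.2066, 0.0414]
tcp_rot: [-180.0, -0.1, 174.4]
wrist_force: [-0.0, -0.1, -5.1]
opening: 0.0188
grasp_force: 108.2
time: 16.45
ee_pos: [0.5054, 0.2066, 0.0393]
tcp_rot: [-180.0, -0.1, 174.4]
wrist_force: [-0.2, 0.2, -3.4]
opening: 0.0183
grasp_force: 108.7
```

```bash

python3 -m crank '[{"gripper":12,"travel":[0,0,1],"twist":[0,0,0]},{"gripper":12,"travel":[0,0,0],"twist":[0,0,0]},{"gripper":12,"travel":[0,0,0],"twist":[0,0,0]}]'
python3 -m crank '[{"gripper":12,"travel":[0,0,0.5],"twist":[0,0,0]},{"gripper":12,"travel":[0,0,0],"twist":[0,0,0]},{"gripper":12,"travel":[0,0,0],"twist":[0,0,0]}]'
```

```text
time: 16.82
ee_pos: [0.5054, 0.2066, 0.0389]
tcp_rot: [-180.0, -0.1, 174.4]
wrist_force: [-5.5, -2.8, 5.4]
opening: 0.0184
grasp_force: 109.6
time: 17.2
ee_pos: [0.5054, 0.2066, 0.0389]
tcp_rot: [-180.0, -0.1, 174.4]
wrist_force: [-6.1, -3.4, 10.2]
opening: 0.0187
grasp_force: 110.5
```

```bash

python3 -m crank '[{"gripper":12,"travel":[2,-2,0],"twist":[0,0,0]},{"gripper":12,"travel":[3,-3,0],"twist":[0,0,0]},{"gripper":12,"travel":[3,-3,0],"twist":[0,0,0]},{"gripper":12,"travel":[0,0,0],"twist":[0,0,0]}]'
python3 -m crank '[{"gripper":12,"travel":[0,-1.5,0],"twist":[0,0,0]},{"gripper":12,"travel":[0,-1.5,0],"twist":[0,0,0]},{"gripper":12,"travel":[0,0,0],"twist":[0,0,0]},{"gripper":12,"travel":[0,0,0],"twist":[0,0,0]}]'
```

```text
time: 17.7
ee_pos: [0.4976, 0.1998, 0.0389]
tcp_rot: [179.9, 0.1, 174.4]
wrist_force: [1.5, 1.9, 6.5]
opening: 0.0186
grasp_force: 110.2
time: 18.2
ee_pos: [0.4973, 0.1975, 0.0389]
tcp_rot: [179.9, 0.0, 174.4]
wrist_force: [-0.0, 4.5, 6.5]
opening: 0.0189
grasp_force: 110.2
```

```bash

python3 -m crank '[{"gripper":12,"travel":[0,-1.5,0],"twist":[0,0,0]},{"gripper":12,"travel":[0,0,0],"twist":[0,0,0]},{"gripper":12,"travel":[0,0,0],"twist":[0,0,0]}]'
```

```text
time: 18.58
ee_pos: [0.4971, 0.196, 0.0389]
tcp_rot: [179.9, 0.0, 174.4]
wrist_force: [0.8, 5.7, 6.1]
opening: 0.0187
grasp_force: 110.2
```

```bash

python3 -m crank '[{"gripper":12,"travel":[0,-1.5,0],"twist":[0,0,0]},{"gripper":12,"travel":[0,0,0],"twist":[0,0,0]},{"gripper":12,"travel":[0,0,0],"twist":[0,0,0]}]'
python3 -m crank '[{"gripper":12,"travel":[0,-1,0],"twist":[0,0,0]},{"gripper":12,"travel":[0,0,0],"twist":[0,0,0]},{"gripper":12,"travel":[0,0,0],"twist":[0,0,0]}]'
```

```text
time: 18.95
ee_pos: [0.497, 0.1946, 0.0389]
tcp_rot: [179.9, 0.0, 174.4]
wrist_force: [-0.4, 5.1, 6.7]
opening: 0.0187
grasp_force: 110.2
time: 19.32
ee_pos: [0.4969, 0.1936, 0.0389]
tcp_rot: [179.9, 0.0, 174.4]
wrist_force: [0.2, 5.4, 7.2]
opening: 0.0187
grasp_force: 110.2
```

```bash

python3 -m crank '[{"gripper":12,"travel":[0,-1,0],"twist":[0,0,0]},{"gripper":12,"travel":[0,0,0],"twist":[0,0,0]},{"gripper":12,"travel":[0,0,0],"twist":[0,0,0]}]'
python3 -c "
from h import *
o=bot.get_obs();print(o['torque'])"
```

```text
time: 19.7
ee_pos: [0.4968, 0.1926, 0.0389]
tcp_rot: [179.9, 0.0, 174.4]
wrist_force: [0.1, 5.7, 5.3]
opening: 0.0188
grasp_force: 110.2
[ 1.15291208 -0.09026139  0.00262363]
```

```bash

python3 -m crank '[{"gripper":12,"travel":[0,-1,0],"twist":[0,0,0]},{"gripper":12,"travel":[0,0,0],"twist":[0,0,0]},{"gripper":12,"travel":[0,0,0],"twist":[0,0,0]}]'
python3 -m crank '[{"gripper":12,"travel":[0,-1,0],"twist":[0,0,0]},{"gripper":12,"travel":[0,0,0],"twist":[0,0,0]},{"gripper":12,"travel":[0,0,0],"twist":[0,0,0]}]'
python3 -c "
from h import *
o=bot.get_obs();print(o['torque'])"
```

```text
time: 20.08
ee_pos: [0.4967, 0.1917, 0.0389]
tcp_rot: [179.9, 0.0, 174.4]
wrist_force: [0.2, 5.4, 6.8]
opening: 0.019
grasp_force: 110.2
time: 20.45
ee_pos: [0.4966, 0.191, 0.0389]
tcp_rot: [179.8, 0.0, 174.4]
wrist_force: [1.2, 7.2, 6.5]
opening: 0.0189
grasp_force: 110.1
[ 1.60719862 -0.0873466  -0.16090175]
```

```bash

python3 -m crank '[{"gripper":12,"travel":[0,-0.7,0],"twist":[0,0,0]},{"gripper":12,"travel":[0,0,0],"twist":[0,0,0]},{"gripper":12,"travel":[0,0,0],"twist":[0,0,0]}]'
python3 -c "
from h import *
o=bot.get_obs();print(o['torque'],o['tcp_rot'])"
```

```text
time: 20.82
ee_pos: [0.4966, 0.1909, 0.039]
tcp_rot: [179.8, 0.0, 174.4]
wrist_force: [1.2, 11.2, 4.7]
opening: 0.0182
grasp_force: 109.7
[ 2.27422613 -0.13579764 -0.27075222] [1.79758317e+02 3.82086119e-02 1.74434545e+02]
```

Contact with the blue fence, mostly at the corner end (τz negative). I'll ease the yaw until the contact moment evens out.

```bash
cat > tq.py <<'E'
from h import *
o=bot.get_obs();print('TQ',o['torque'].round(3) if hasattr(o['torque'],'round') else o['torque'],np.round(o['tcp_rot'],3),np.round(np.array(o['ee_pos'])*1e3,2),np.round(o['wrist_force'],1))
E
python3 -m crank '[{"gripper":12,"travel":[0,0,0],"twist":[0,0,0.005]},{"gripper":12,"travel":[0,0,0],"twist":[0,0,0]},{"gripper":12,"travel":[0,0,0],"twist":[0,0,0]}]'>/dev/null;python3 tq.py
python3 -m crank '[{"gripper":12,"travel":[0,0,0],"twist":[0,0,0.005]},{"gripper":12,"travel":[0,0,0],"twist":[0,0,0]},{"gripper":12,"travel":[0,0,0],"twist":[0,0,0]}]'>/dev/null;python3 tq.py
python3 -m crank '[{"gripper":12,"travel":[0,-0.5,0],"twist":[0,0,0]},{"gripper":12,"travel":[0,0,0],"twist":[0,0,0]},{"gripper":12,"travel":[0,0,0],"twist":[0,0,0]}]'>/dev/null;python3 tq.py
```

```text
TQ [ 2.11  -0.253 -0.124] [1.79772e+02 4.50000e-02 1.74154e+02] [496.67 190.79  38.98] [0.9 9.6 5.2]
TQ [ 2.093 -0.258  0.198] [1.79775e+02 4.90000e-02 1.73895e+02] [496.71 190.8   38.97] [ 0.9 10.1  4.5]
TQ [ 2.638 -0.301  0.189] [1.79721e+02 4.50000e-02 1.73912e+02] [496.68 190.74  38.98] [ 0.9 12.8  4.7]
```

```bash

python3 -m crank '[{"gripper":12,"travel":[1,0,0],"twist":[0,0,-0.0025]},{"gripper":12,"travel":[2,0,0],"twist":[0,0,0]},{"gripper":12,"travel":[2,0,0],"twist":[0,0,0]},{"gripper":12,"travel":[0,0,0],"twist":[0,0,0]},{"gripper":12,"travel":[0,0,0],"twist":[0,0,0]}]'>/dev/null;python3 tq.py
python3 -m crank '[{"gripper":12,"travel":[1,0,0],"twist":[0,0,0]},{"gripper":12,"travel":[1,0,0],"twist":[0,0,0]},{"gripper":12,"travel":[0,0,0],"twist":[0,0,0]},{"gripper":12,"travel":[0,0,0],"twist":[0,0,0]}]'>/dev/null;python3 tq.py
python3 -m crank '[{"gripper":12,"travel":[1,0,0],"twist":[0,0,0]},{"gripper":12,"travel":[0,0,0],"twist":[0,0,0]},{"gripper":12,"travel":[0,0,0],"twist":[0,0,0]}]'>/dev/null;python3 tq.py
```

```text
TQ [ 2.414 -1.831  0.011] [179.72    0.214 174.015] [493.13 191.12  39.21] [ 8.5 11.5  1.1]
TQ [ 2.364 -2.03   0.113] [179.724   0.228 174.012] [491.26 191.29  39.2 ] [ 9.7 11.1  0.9]
TQ [ 2.385 -2.063  0.136] [179.722   0.232 174.012] [490.31 191.4   39.21] [10.  10.6  0.8]
```

```bash

python3 -m crank '[{"gripper":12,"travel":[1,0,0.2],"twist":[0,0,0]},{"gripper":12,"travel":[0,0,0],"twist":[0,0,0]},{"gripper":12,"travel":[0,0,0],"twist":[0,0,0]}]'>/dev/null;python3 tq.py
python3 -m crank '[{"gripper":12,"travel":[1,0,0],"twist":[0,0,0]},{"gripper":12,"travel":[0,0,0],"twist":[0,0,0]},{"gripper":12,"travel":[0,0,0],"twist":[0,0,0]}]'>/dev/null;python3 tq.py
python3 -m crank '[{"gripper":12,"travel":[1,0,0],"twist":[0,0,0]},{"gripper":12,"travel":[0,0,0],"twist":[0,0,0]},{"gripper":12,"travel":[0,0,0],"twist":[0,0,0]}]'>/dev/null;python3 tq.py
```

```text
TQ [ 2.229 -2.111  0.09 ] [179.721   0.262 174.007] [489.53 191.47  39.21] [ 9.9 10.9  1.1]
TQ [ 2.281 -2.024  0.027] [179.72    0.259 174.007] [488.51 191.58  39.2 ] [ 8.8 10.9  1.6]
TQ [ 2.341 -2.107  0.136] [179.72    0.255 174.009] [487.49 191.69  39.19] [ 9.9 10.1  1.2]
```

```bash

python3 -m crank '[{"gripper":12,"travel":[1,0,0],"twist":[0,0,0]},{"gripper":12,"travel":[0,0,0],"twist":[0,0,0]},{"gripper":12,"travel":[0,0,0],"twist":[0,0,0]}]'>/dev/null;python3 tq.py
python3 -m crank '[{"gripper":12,"travel":[1,0,0],"twist":[0,0,0]},{"gripper":12,"travel":[0,0,0],"twist":[0,0,0]},{"gripper":12,"travel":[0,0,0],"twist":[0,0,0]}]'>/dev/null;python3 tq.py
```

```text
TQ [ 2.265 -2.098  0.126] [179.722   0.257 174.008] [486.49 191.78  39.21] [ 8.9 10.8  2.2]
TQ [ 2.272 -2.079  0.082] [179.718   0.256 174.006] [485.51 191.9   39.2 ] [10.  10.3  2.2]
```

```bash

python3 -m crank '[{"gripper":12,"travel":[1,0,0],"twist":[0,0,0]},{"gripper":12,"travel":[0,0,0],"twist":[0,0,0]},{"gripper":12,"travel":[0,0,0],"twist":[0,0,0]}]'>/dev/null;python3 tq.py
python3 -m crank '[{"gripper":12,"travel":[1,0,0],"twist":[0,0,0]},{"gripper":12,"travel":[0,0,0],"twist":[0,0,0]},{"gripper":12,"travel":[0,0,0],"twist":[0,0,0]}]'>/dev/null;python3 tq.py
python3 -m crank '[{"gripper":12,"travel":[0.7,0,0],"twist":[0,0,0]},{"gripper":12,"travel":[0,0,0],"twist":[0,0,0]},{"gripper":12,"travel":[0,0,0],"twist":[0,0,0]}]'>/dev/null;python3 tq.py
```

```text
TQ [ 2.263 -2.331  0.062] [179.721   0.287 173.998] [484.79 191.96  39.24] [11.4 10.6  2.1]
TQ [ 2.071 -3.242  0.086] [179.723   0.391 173.985] [484.68 191.98  39.34] [14.7  9.9 -1.5]
TQ [ 1.973 -3.924  0.134] [179.725   0.463 173.973] [484.58 191.98  39.45] [18.7  7.4 -2.2]
```

Dark fence contact at x≈484.7, but the moment is tipping the square slightly (pitch 0.46°). I'll ease off and add down-force with a counter-tilt.

```bash

python3 -m crank '[{"gripper":12,"travel":[-0.7,0,0.4],"twist":[0,0.004,0]},{"gripper":12,"travel":[0,0,0.3],"twist":[0,0.004,0]},{"gripper":12,"travel":[0,0,0],"twist":[0,0,0]},{"gripper":12,"travel":[0,0,0],"twist":[0,0,0]}]'>/dev/null;python3 tq.py
python3 -m crank '[{"gripper":12,"travel":[0,0,0.6],"twist":[0,0.003,0]},{"gripper":12,"travel":[0,0,0],"twist":[0,0,0]},{"gripper":12,"travel":[0,0,0],"twist":[0,0,0]}]'>/dev/null;python3 tq.py
```

```text
TQ [ 1.892 -3.107  0.075] [ 1.79716e+02 -4.70000e-02  1.73986e+02] [484.72 192.    39.13] [13.1  9.4  2.3]
TQ [ 1.738 -2.778  0.059] [179.707  -0.197 173.986] [484.81 192.01  38.96] [12.8  7.9  6.1]
```

```bash

python3 -m crank '[{"gripper":12,"travel":[0,0,0.5],"twist":[0.005,-0.002,0]},{"gripper":12,"travel":[0,0,0],"twist":[0,0,0]},{"gripper":12,"travel":[0,0,0],"twist":[0,0,0]}]'>/dev/null;python3 tq.py
python3 -m crank '[{"gripper":12,"travel":[0.3,-0.6,0.5],"twist":[0.002,0.001,0]},{"gripper":12,"travel":[0,0,0],"twist":[0,0,0]},{"gripper":12,"travel":[0,0,0],"twist":[0,0,0]}]'>/dev/null;python3 tq.py
```

```text
TQ [ 1.767 -2.42   0.072] [ 1.79978e+02 -6.20000e-02  1.73984e+02] [484.92 192.08  38.93] [12.5  8.6  9.7]
TQ [ 2.303 -2.447  0.043] [-1.79987e+02 -7.50000e-02  1.73995e+02] [484.9  192.04  38.91] [12.3 10.7 11.8]
```

```bash

python3 -m crank '[{"gripper":12,"travel":[0.4,-0.3,0.2],"twist":[0,0.001,0]},{"gripper":12,"travel":[0,0,0],"twist":[0,0,0]},{"gripper":12,"travel":[0,0,0],"twist":[0,0,0]}]'>/dev/null;python3 tq.py
python3 - <<'E'
from h import *
w,_=snap('wrist','w7.png'); s,_=snap('side','s7.png'); t,_=snap('top','t7.png')
A=cv2.resize(w[60:330,140:500],None,fx=1.6,fy=1.6); 
B=cv2.resize(t[150:250,95:220],None,fx=2.9,fy=2.9,interpolation=cv2.INTER_CUBIC)
o=np.zeros((600,800,3),np.uint8); o[:A.shape[0]//1][:,:A.shape[1]]=0
A=cv2.resize(w[60:260,180:500],(800,500)) ; cv2.imwrite('pics/f.png',A[:,:,::-1])
E
```

```text
TQ [ 2.467 -2.859  0.104] [ 1.79983e+02 -8.50000e-02  1.74000e+02] [484.86 192.05  38.9 ] [12.6 11.7 11.5]
```

View pics/f.png

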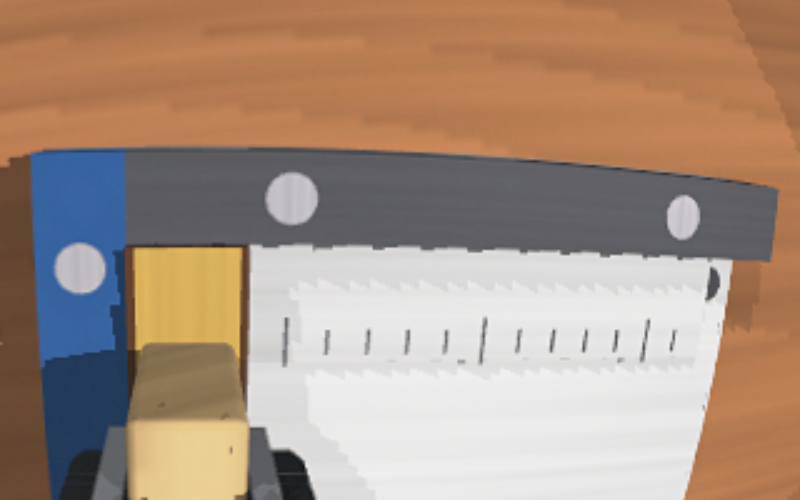

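```bash

python3 -m crank '[{"gripper":12,"travel":[0,0,0],"twist":[0,0,-0.003]},{"gripper":12,"travel":[0,0,0],"twist":[0,0,0]},{"gripper":12,"travel":[0,0,0],"twist":[0,0,0]}]'>/dev/null;python3 tq.py
python3 -m crank '[{"gripper":12,"travel":[0,0,0],"twist":[0,0,-0.003]},{"gripper":12,"travel":[0,0,0],"twist":[0,0,0]},{"gripper":12,"travel":[0,0,0],"twist":[0,0,0]}]'>/dev/null;python3 tq.py
```

```text
TQ [ 2.541 -2.773 -0.202] [ 1.79977e+02 -8.70000e-02  1.74157e+02] [484.88 192.06  38.88] [13.8 12.1 11.4]
TQ [ 2.493 -2.769 -0.442] [ 1.79974e+02 -8.40000e-02  1.74306e+02] [484.9  192.05  38.93] [13.6 12.8 10.6]
```

Twisting meets a linear restoring moment, so the square is seated on both fences. I'll return the yaw to neutral, add a little push and check it holds.

```bash

python3 -m crank '[{"gripper":12,"travel":[0.4,-0.4,0.3],"twist":[0,0.001,0.0045]},{"gripper":12,"travel":[0,0,0],"twist":[0,0,0]},{"gripper":12,"travel":[0,0,0],"twist":[0,0,0]},{"gripper":12,"travel":[0,0,0],"twist":[0,0,0]}]'>/dev/null;python3 tq.py
python3 -m crank '[{"gripper":12,"travel":[0.3,-0.3,0.2],"twist":[0,0,0]},{"gripper":12,"travel":[0,0,0],"twist":[0,0,0]},{"gripper":12,"travel":[0,0,0],"twist":[0,0,0]},{"gripper":12,"travel":[0,0,0],"twist":[0,0,0]},{"gripper":12,"travel":[0,0,0],"twist":[0,0,0]},{"gripper":12,"travel":[0,0,0],"twist":[0,0,0]},{"gripper":12,"travel":[0,0,0],"twist":[0,0,0]},{"gripper":12,"travel":[0,0,0],"twist":[0,0,0]}]';python3 tq.py
```

```text
TQ [ 2.824 -3.034 -0.104] [ 1.79931e+02 -9.10000e-02  1.74080e+02] [484.88 192.01  38.89] [15.3 12.2 12.3]
time: 30.85
ee_pos: [0.4849, 0.192, 0.0389]
tcp_rot: [179.9, -0.0, 174.1]
wrist_force: [15.9, 14.0, 12.7]
opening: 0.0188
grasp_force: 111.1
TQ [ 2.942 -3.228 -0.066] [ 1.79897e+02 -5.00000e-02  1.74087e+02] [484.87 191.99  38.93] [15.9 14.  12.7]
```

Steady, level and pressing on both fences at t≈31 s. Handing in.

```bash
python3 -c "
from workcell import bot
print(bot.job_done())"
```

```text
the job is handed in; nothing more can be done
None
```

I handed the job in at about 31 s: the slug is in the red bin, and the square is held by its handle, flat on the bed and pressed into both fences (about 16 N and 14 N at the wrist). The handed-in result returned no verdict, and I did not check the spool, hammer and tin afterwards.

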